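# Turn a guarded belt wheel to its slot and lock it with the key

## Robot

A 6-joint arm with a two-finger parallel gripper is mounted at the origin on the work surface. World frame = base frame: x ahead of the robot, y to its left, z up, the work surface at z = 0. Lengths are in mm, angles in rad, forces in N, time in s.
With the tool pointing down it reaches from about 350 to 975 mm from the base axis. Payload 7.1 kg.
Tool frame: the origin (TCP) lies at the very end of the fingers, on their centre line; the grasp point (between the pads) lies ctrl.hold_point_z behind it (ctrl.hold_point_z is the distance from the TCP to the grasp point, in mm); z points along the fingers, y is the line along which they close (so a half turn about z gives the same grasp; the last joint's range is limited). The gripper opens to 88 mm and grips with 3 to 60 N. Pads are 20 mm wide; open, the fingers measure 115 mm over their backs; the gripper's body (75 mm by 178 mm) begins 61 mm behind the grasp point.
Start: joints at [-1.145, 0.423, 1.63, -0, 1.089, -0.019], TCP at [268.938, -564.161, 222.675] pointing down, gripper open.
Joint ranges: [-3, 3], [-0.9, 2.11], [0.09, 2.58], [-1.31, 4.45], [0.11, 2.69], [-2.54, 2.54]. Speed limits (rad/s): [2.39, 2.39, 3.01, 3.14, 3.14, 3.14].

## Interface

Orientations are given as a rotation vector (axis times angle).
In Python, from workcell import ctrl gives the robot as it stands. The module is installed in compiled form; this text tells all that it offers.
- The arm moves only by the shell command python3 -m creep 'ROWS'. ROWS is JSON, a list of rows, each an object with "translation": the shift along the tool's x, y, z in mm, a list of three; "angular": the turn, a rotation vector about the tool's x, y, z in rad, a list of three; "jaw": the opening, from 0 (shut) to 1 (fully open). A call has exactly 8 rows; each row is the pose to reach, as a shift and turn from the pose commanded when the call began, along the tool's axes at that moment; what a row does not reach only later rows make up. A row lasts 1/8 s, in which the tool goes at most 62.5 mm and 10.7 degrees, less where a joint would pass 70% of its speed; a pose out of reach is approached as far as the arm can. A call with a gripper value outside its range is refused whole. The fingers move at their own pace and stop on an object; the grip force is fixed at half the most. Time passes only in rows, so rows that repeat a pose let the fingers close, or fill a call up. It gives the time, the measured TCP pose, the force, the opening and the grip force at its end, in the units of the state.
- ctrl.get_obs(): the state, without advancing time (a new reading comes with each control period).
- ctrl.get_image(name): name is "side" or "top"; returns the picture (384x512x3 uint8, red, green, blue); there is no depth.
- ctrl.camera_info(name): a dict with "camera_matrix" (3x3 intrinsics, pixels), "world_from_camera" (4x4, takes a point from camera to world coordinates). Camera axes: x right, y up, looking along -z (the intrinsics and any distortion apply to the point x, -y, -z); pixel columns grow to the right and rows downward; lengths in mm; the calibration is good to about 2 mm. A picture is of the moment at which its call begins. camera_info takes no time and is no camera call.
- ctrl.close_job(): hands the job in; it is judged then, once.
Trained networks look in the newest picture that a camera, given by its name, has taken for a name from the list of things; names that differ only in an ending like _2 or _b are one class to them, and where a whole thing is asked for, a point or a joint stands for the part that bears it (a point fixed in the world has none). Each returns a list of dicts, best first, with "score" (0 to 1); they miss things now and then, are a little off and sometimes report something else, mostly with a low value. They report only what shows in the picture. A call takes as long as a camera call. They do not tell look-alikes from the thing itself.
- ctrl.look_for(camera, label): "rect" ([left, top, right, bottom] in pixels, round what is visible of it).
The state is a dict: "t": time; "qpos": joint angles; "qvel": joint speeds; "joint_torque": joint torques, N m; "ee_pos": TCP position; "orientation": TCP orientation; "ft_force": force on the tool from outside, world axes, zero at the start; "moment": the same for the moment, N m; "width": finger opening in mm; "grasp_force": force on a finger pad.
Only numpy, scipy, OpenCV 4.12 (cv2) and the standard library are available. Lean on these libraries where they do the work, as an engineer would, in place of code of your own. Each camera call takes 0.05 s, during which the arm holds its last target. There are 200 camera calls.

## Task

The steel wheel in the green bearing stand turns freely, and the locking slot across its rim is out of sight down in the guard. Rub the top of the rim gently along with closed fingertips (the rim is worn out of round and the bearing is weak: never load it with more than 25 N, so touch down slowly), stroke after stroke, until the slot is exactly at the top between the two notched lugs, and let go of it; only then take the T-shaped locking key from its wooden rack and lower it into the notches and the slot until it is fully home and locks the wheel. Let go of the key, and leave the other things on the bench where they are.

Things in the scene. Friction and masses are not known exactly. Their poses are not given: they have to be found in the camera images.
- stand: Fixed green bearing stand, base plate 210 x 140 x 12 mm; origin at the centre of its underside on the bench, z up, y along the wheel's axle (105 mm above the origin), x level along the rim's travel at the top. Green cheeks (outer faces y = +-40 mm, tops z = 140 mm) and front and rear guard plates (outer faces x = +-92 mm, tops z = 130 mm) hide all but the upper rim.
- seat (a point): Centre of the stand at the level of the notch floors, 167 mm above the stand's origin, axes as the stand's. The underside of the key rests at this level when fully home.
- lug_left (a point): Centre of the notch floor in the steel lug on the stand's +y cheek. Lug 50 (x) x 12 (y) mm, top 18 mm above this point; V-shaped notch along y, 12 mm wide at the floor, about 20 mm at the mouth. Axes as the stand's.
- lug_right (a point): Centre of the notch floor in the steel lug on the stand's -y cheek. Lug 50 (x) x 12 (y) mm, top 18 mm above this point; V-shaped notch along y, 12 mm wide at the floor, about 20 mm at the mouth. Axes as the stand's.
- wheel: Steel wheel between the cheeks, 56 mm wide, of 30 small flats, 1.6 kg, balanced; origin on the axle, y along it. Turns freely about y without stops (drag about 0.3 N at the rim; coasts a little). The rim is worn out of round: radius 75 mm +-3 mm, so its top rises and sinks between 177 and 183 mm above the bench as it turns. Fingers may load it up to 25 N.
- slot (a point): The locking slot: middle of its mouth on the rim, 78 mm from the axle along the wheel's own z. It runs across the whole rim along the axle, 19 mm wide at the mouth, narrowing to 12 mm at 16 mm depth, 18 mm deep. At the start it is in the lower part of the turn, hidden by the guard; at the top when straight above the axle.
- key_mid (a point): Centre of the steel locking key, 26 mm above its underside and below its top; x across, y along its bar, z up. An inverted T: bar 10 (x) x 100 (y) x 18 mm high, and in its middle, on top, an upright grip tab 12 (x) x 40 (y) x 34 mm high; about 0.25 kg. Starts upright in the rack's groove, underside 8 mm above the bench; either end may go either way.
- rack: Fixed wooden rack 90 (x) x 130 (y) x 24 mm high with one groove along its y, 14 mm wide and 16 mm deep, in which the key stands; origin at the centre of its underside.
- spacer: Bystander: loose steel spacer ring, 38 mm wide, 22 mm high, on the bench; origin at its underside. Leave it.
- bushing: Bystander: loose brass bushing, 28 mm wide, 30 mm high, on the bench; origin at its underside. Leave it.
- oilcan: Bystander: loose grey can, 60 mm wide, 130 mm high; origin at its underside. Leave it.
- wrench: Bystander: loose steel wrench lying on the bench beside the work. Leave it.
- screwdriver: Bystander: loose screwdriver lying on the bench beside the work. Leave it.
- mug: Bystander: loose dark steel cup, 76 mm wide, 85 mm high; origin at its underside. Leave it.
- flatbar: Bystander: loose flat steel bar 30 x 160 x 12 mm without a tab, on the bench; origin at its underside. Leave it.
Mind the look-alikes: they are no part of the job. Leave any pink look-alike of the part that bears key_mid alone.

How it is judged (in metres and radians):
On the way:
1. the slot is at the top (within 5 mm of the stand's centre line) and the fingers are off the wheel, with the key still in its rack (x of slot in the frame of stand between -0.005 and 0.005 m and z of slot in the frame of stand above 0.17 m and contact force between the fingers and wheel below 0.1 N and distance of key_mid from where it was at the start of the episode below 0.03 m), for 0.2 s.
At the end, for the whole second after the job is handed in: The key lies fully home in both notches and the wheel's slot (its centre within 4 mm across and 10 mm along the stand's centre, its underside no more than 3 mm above the notch floors, upright, along the axle), with the slot at the top within 6 mm (x of key_mid in the frame of seat between -0.004 and 0.004 m and y of key_mid in the frame of seat between -0.01 and 0.01 m and z of key_mid in the frame of seat below 0.029 m and angle between the y axis of key_mid and the y axis of stand, either way round below 0.08 rad and angle between key_mid's own z axis and vertical below 0.12 rad and x of slot in the frame of stand between -0.006 and 0.006 m and z of slot in the frame of stand above 0.17 m); the robot touches nothing.
It fails at once if the fingers press the wheel with more than 25 N (contact force between the fingers and wheel above 25 N).
It fails at once if a bystander is knocked about (moved more than 40 mm) (distance of any of spacer, bushing, oilcan, wrench, screwdriver, mug, flatbar from where it was at the start of the episode above 0.04 m).
It also fails if it takes over 72 s, if anything falls off the work surface, if the arm or the gripper's body presses on something with over 40 N, if the wrist force passes 120 N, or if a joint passes its speed limit or range.

## Working session

There is one attempt and no reset: what is moved stays moved. The work goes in short steps, Python scripts to look and compute and a shell command to move; the robot and the scene stay as the last step left them, time stands still between calls to the robot, and variables do not carry over. Pictures are saved under pics/ and viewed, at most 12 in all, crops included, and the job is handed in when it is done.

```bash
mkdir -p pics
cat > h.py <<'E'
from workcell import ctrl
import numpy as np, cv2
from scipy.spatial.transform import Rotation as R
def snap(n,f):
    im=ctrl.get_image(n); cv2.imwrite('pics/'+f,im[:,:,::-1]); return im
def ray(n,u,v):
    c=ctrl.camera_info(n);K=np.array(c["camera_matrix"]);T=np.array(c["world_from_camera"])
    d=np.linalg.solve(K,[u,v,1.]); d=T[:3,:3]@(d*[1,-1,-1]); return T[:3,3],d
def at(n,u,v,z):
    o,d=ray(n,u,v); return o+d*(z-o[2])/d[2]
def proj(n,p):
    c=ctrl.camera_info(n);K=np.array(c["camera_matrix"]);T=np.array(c["world_from_camera"])
    q=T[:3,:3].T@(np.array(p,float)-T[:3,3]); q=K@(q*[1,-1,-1]); return q[:2]/q[2]
E
python3 - <<'E'
from h import *
a=snap('top','t0.png');b=snap('side','s0.png')
cv2.imwrite('pics/a0.png',cv2.resize(np.vstack([a,b])[:,:,::-1],None,fx=.78,fy=.78))
for c in('top','side'):
    i=ctrl.camera_info(c);print(c,{k:np.round(v,3).tolist() if k in('camera_matrix','world_from_camera') else v for k,v in i.items()})
    for l in('stand','key_mid','rack','lug_left','lug_right','wheel','slot'):
        print(l,[(np.round(r['rect']).tolist(),round(r['score'],2)) for r in ctrl.look_for(c,l)[:3]])
o=ctrl.get_obs();print(o,ctrl.hold_point_z)
E
```

```text
top {'camera_matrix': [[466.229, 0.0, 258.003], [0.0, 466.229, 184.594], [0.0, 0.0, 1.0]], 'world_from_camera': [[-0.04, 0.976, -0.215, 303.094], [-0.999, -0.04, 0.007, 8.935], [-0.002, 0.216, 0.976, 1359.401], [0.0, 0.0, 0.0, 1.0]]}
stand [([173.0, 153.0, 231.0, 234.0], 0.73)]
key_mid [([321.0, 143.0, 328.0, 179.0], 0.58), ([320.0, 201.0, 352.0, 215.0], 0.53), ([319.0, 255.0, 329.0, 290.0], 0.51)]
rack [([315.0, 191.0, 363.0, 233.0], 0.95)]
lug_left [([174.0, 151.0, 229.0, 236.0], 0.83)]
lug_right [([178.0, 154.0, 230.0, 232.0], 0.81)]
wheel [([183.0, 162.0, 210.0, 218.0], 0.75), ([179.0, 153.0, 227.0, 235.0], 0.59), ([246.0, 102.0, 271.0, 134.0], 0.58)]
slot [([183.0, 161.0, 210.0, 219.0], 0.86)]
side {'camera_matrix': [[434.143, 0.0, 255.734], [0.0, 434.143, 195.111], [0.0, 0.0, 1.0]], 'world_from_camera': [[0.891, -0.274, 0.361, 1068.979], [0.453, 0.546, -0.705, -1031.305], [-0.004, 0.792, 0.611, 1047.207], [0.0, 0.0, 0.0, 1.0]]}
stand [([254.0, 157.0, 316.0, 224.0], 0.77)]
key_mid [([250.0, 262.0, 280.0, 288.0], 0.73), ([211.0, 255.0, 231.0, 271.0], 0.61), ([124.0, 266.0, 148.0,
[... 280 characters left out ...]
9)]
{'t': 0.8, 'qpos': array([-1.14499880e+00,  4.23093413e-01,  1.62991768e+00,  2.93130176e-05,
        1.08858973e+00, -1.89933861e-02]), 'qvel': array([-0.00021305,  0.00142829, -0.00014349,  0.00085146,  0.00097512,
       -0.00129726]), 'joint_torque': array([-5.06715651e-05, -5.44506705e+01, -2.74045086e+01,  6.45109406e-02,
        1.66109117e-02, -9.99154338e-06]), 'ee_pos': array([ 268.94294472, -564.15070403,  222.6722152 ]), 'orientation': array([-3.06421295e+00, -6.92907014e-01, -3.73603810e-05]), 'ft_force': array([-0.60702298,  0.37882954,  0.07848935]), 'moment': array([ 0.03119962, -0.00467427,  0.05414177]), 'grasp_force': 0.0, 'width': 87.86795349400647} 18.700000000000003
```

View pics/t0.png

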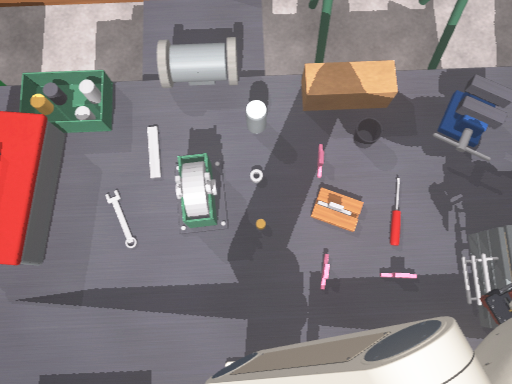

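View pics/s0.png

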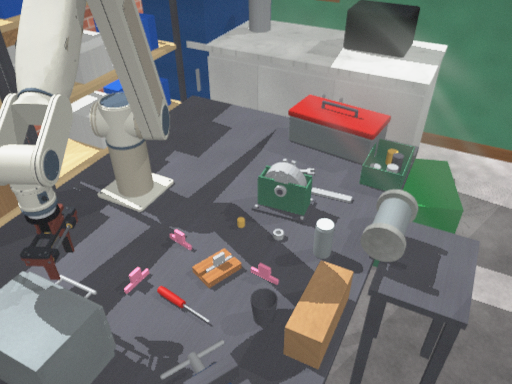

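The key candidates in the top view are the steel key in the rack at (337,208) and three pink look-alikes at (321,160), (325,271) and (398,275). I choose the steel one in the wooden rack. The stand is at about (196,190). I'll check both in one close crop.

Run:
```python
import cv2,numpy as np
t=cv2.imread('pics/t0.png');s=cv2.imread('pics/s0.png')
f=lambda i,x,y,w,h:cv2.resize(i[y:y+h,x:x+w],(w*5,h*5),interpolation=cv2.INTER_CUBIC)
A=np.hstack([f(t,160,145,80,58*2-16),f(t,305,160,70,100)]);
cv2.imwrite('pics/c0.png',A);print(A.shape)
```

```text
(500, 750, 3)
```

View pics/c0.png

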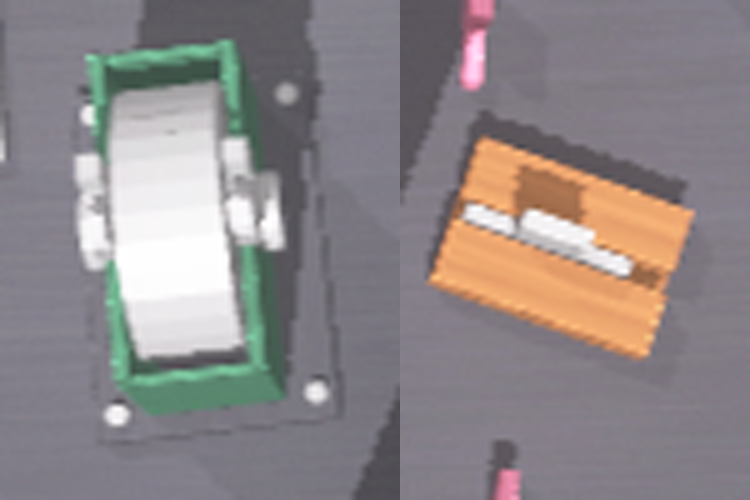

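The crop shows the steel key in the rack (bar from about (318,202) to (351,213)) and the stand with four base bolts. The wheel's slot is not visible.

Run:
```python
from h import *
g=lambda x,y:(x/5+160-.4,y/5+145-.4)
B=[at('top',*g(*p),15) for p in[(88,115),(287,93),(316,392),(117,414)]]
print('bolts',np.round(B,1).tolist());print(np.mean(B,0))
e=(B[0]-B[3]+B[1]-B[2]);print('stand x-axis yaw',np.arctan2(e[1],e[0])); e=(B[0]-B[1]+B[3]-B[2]);print('y-axis',np.arctan2(e[1],e[0])-np.pi/2)
C=[at('top',*g(*p),z) for p,z in[((88,57),140),((232,42),140),((282,370),140),((120,378),140)]]
print(np.round(C,1).tolist(),np.mean(C,0))
k=lambda x,y:((x-400)/5+305-.4,y/5+160-.4)
Q=[at('top',*k(*p),24) for p in[(485,135),(693,210),(645,355),(432,280)]]
print('rack',np.round(Q,1).tolist(),np.mean(Q,0))
K=[at('top',*k(*p),26) for p in[(465,211),(632,266)]];d=K[0]-K[1];print('key',K,np.mean(K,0),np.linalg.norm(d),np.arctan2(d[1],d[0])-np.pi/2)
K=[at('top',*k(*p),60) for p in[(525,220),(592,243)]];d=K[0]-K[1];print('tab',K,np.mean(K,0),np.linalg.norm(d),np.arctan2(d[1],d[0])-np.pi/2)
o=ctrl.get_obs();print(R.from_rotvec(o['orientation']).as_matrix().round(3))
for c in('top','side'):
  for l in('lug_left','spacer','bushing','oilcan','mug'):
    print(l,[(np.round(r['rect']).tolist(),round(r['score'],2)) for r in ctrl.look_for(c,l)[:1]])
```

```text
bolts [[661.3, 237.4, 15.0], [670.0, 118.7, 15.0], [489.9, 105.7, 15.0], [481.7, 221.2, 15.0]]
[575.69838035 170.76401263  15.        ]
stand x-axis yaw 0.08109500570407513
y-axis 0.0719054078008261
[[660.5, 216.1, 140.0], [665.8, 137.8, 140.0], [484.9, 114.4, 140.0], [484.1, 199.8, 140.0]] [573.81296628 167.00054125 140.        ]
rack [[584.1, -186.8, 24.0], [534.7, -304.5, 24.0], [451.5, -269.5, 24.0], [499.8, -150.2, 24.0]] [ 517.5012356  -227.73629113   24.        ]
key [array([ 539.08923813, -171.70951438,   26.        ]), array([ 502.95087696, -265.9231626 ,   26.        ])] [ 521.02005754 -218.81633849   26.        ] 100.90685139555607 -0.36627054428733463
tab [array([ 526.53366045, -200.65353514,   60.        ]), array([ 511.85382647, -237.45823404,   60.        ])] [ 519.19374346 -219.05588459   60.        ] 39.624277739120735 -0.37952116423592974
[[ 0.903  0.43   0.   ]
 [ 0.43  -0.903  0.   ]
 [ 0.    -0.    -1.   ]]
lug_left [([174.0, 151.0, 229.0, 236.0], 0.83)]
spacer [([252.0, 170.0, 259.0, 184.0], 0.42)]
bushing [([173.0, 152.0, 231.0, 235.0], 0.24)]
oilcan [([248.0, 99.0, 271.0, 136.0], 0.58)]
mug [([355.0, 118.0, 384.0, 147.0], 0.78)]
lug_left [([251.0, 159.0, 315.0, 222.0], 0.81)]
spacer []
bushing [([238.0, 218.0, 245.0, 230.0], 0.41)]
oilcan [([313.0, 219.0, 332.0, 258.0], 0.86)]
mug [([253.0, 287.0, 278.0, 326.0], 0.8)]
```

```bash
python3 -m creep '[{"translation":[591.8,-530.9,0],"angular":[0,0,-1.207],"jaw":0},{"translation":[591.8,-530.9,0],"angular":[0,0,-1.207],"jaw":0},{"translation":[591.8,-530.9,0],"angular":[0,0,-1.207],"jaw":0},{"translation":[591.8,-530.9,0],"angular":[0,0,-1.207],"jaw":0},{"translation":[591.8,-530.9,0],"angular":[0,0,-1.207],"jaw":0},{"translation":[591.8,-530.9,0],"angular":[0,0,-1.207],"jaw":0},{"translation":[591.8,-530.9,0],"angular":[0,0,-1.207],"jaw":0},{"translation":[591.8,-530.9,0],"angular":[0,0,-1.207],"jaw":0}]'
cat >> h.py <<'E'
def to(x,y,z,yaw):
    o=ctrl.get_obs();M=R.from_rotvec(o['orientation']);d=M.inv().apply(np.array([x,y,z])-o['ee_pos'])
    T=R.from_matrix([[np.cos(yaw),np.sin(yaw),0],[np.sin(yaw),-np.cos(yaw),0],[0,0,-1]])
    print('t',round(o['t'],2),'pos',o['ee_pos'].round(1),'F',o['ft_force'].round(2),'w',round(o['width'],1),'trans',d.round(1),'ang',(M.inv()*T).as_rotvec().round(3))
E
python3 -c "
from h import *
to(575,169.5,195,1.65)"
```

```text
t: 2.3
ee_pos: [462.0, -100.7, 223.1]
orientation: [2.128, 2.31, 0.001]
ft_force: [0.7, -0.7, 0.8]
width: 11.4
grasp_force: 0.0
t 2.3 pos [ 462.  -100.7  223.1] F [ 0.71 -0.74  0.8 ] w 11.4 trans [260.1 134.7  28.1] ang [0.001 0.    0.003]
```

```bash
python3 -m creep '[{"translation":[260,134.7,0],"angular":[0,0,0],"jaw":0},{"translation":[260,134.7,0],"angular":[0,0,0],"jaw":0},{"translation":[260,134.7,0],"angular":[0,0,0],"jaw":0},{"translation":[260,134.7,0],"angular":[0,0,0],"jaw":0},{"translation":[260,134.7,0],"angular":[0,0,0],"jaw":0},{"translation":[260,134.7,10],"angular":[0,0,0],"jaw":0},{"translation":[260,134.7,20],"angular":[0,0,0],"jaw":0},{"translation":[260,134.7,28],"angular":[0,0,0],"jaw":0}]'
python3 - <<'E'
from h import *
to(575,169.5,185,1.65)
a=snap('top','t1.png');b=snap('side','s1.png')
f=lambda i,x,y,w,h:cv2.resize(i[y:y+h,x:x+w],(w*4,h*4),interpolation=cv2.INTER_CUBIC)
cv2.imwrite('pics/c1.png',np.hstack([f(a,150,140,90,110),f(b,235,130,105,110)])[:,:,::-1])
E
```

```text
t: 3.3
ee_pos: [573.6, 166.1, 193.7]
orientation: [-2.131, -2.308, 0.002]
ft_force: [-0.2, 0.8, -0.5]
width: 0.5
grasp_force: 0.0
t 3.3 pos [573.6 166.1 193.7] F [-0.21  0.79 -0.52] w 0.5 trans [3.3 1.6 8.7] ang [-0.001  0.     0.   ]
```

View pics/c1.png

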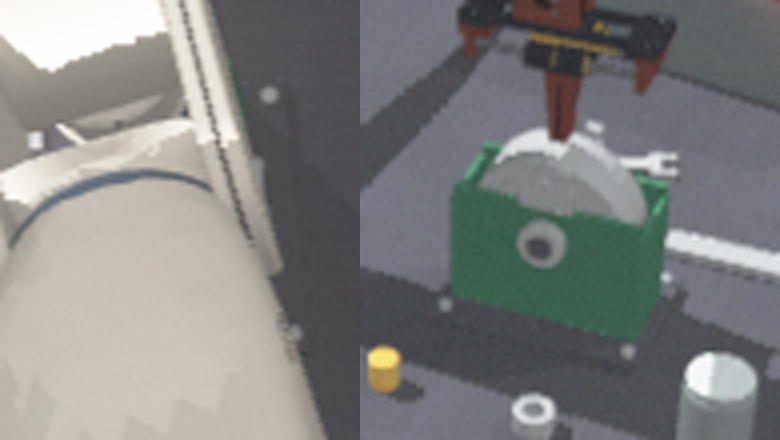

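The side view shows the closed fingers over the rim at crop (562,130). The top view is blocked by the arm.

```bash
python3 -m creep '[{"translation":[0,12,0],"angular":[0,0,0],"jaw":0},{"translation":[0,25,2],"angular":[0,0,0],"jaw":0},{"translation":[0,25,6],"angular":[0,0,0],"jaw":0},{"translation":[0,25,9],"angular":[0,0,0],"jaw":0},{"translation":[0,25,11],"angular":[0,0,0],"jaw":0},{"translation":[0,25,12],"angular":[0,0,0],"jaw":0},{"translation":[0,25,12.5],"angular":[0,0,0],"jaw":0},{"translation":[0,25,13],"angular":[0,0,0],"jaw":0}]'; python3 -c "
from h import *
to(575,169.5,182,1.65)"
```

```text
t: 4.4
ee_pos: [599.4, 169.5, 181.8]
orientation: [2.13, 2.309, 0.0]
ft_force: [-0.0, 0.7, 0.5]
width: 0.4
grasp_force: 0.0
t 4.4 pos [599.4 169.5 181.8] F [-0.01  0.71  0.47] w 0.4 trans [  2.  -24.3  -0.2] ang [ 0.    -0.     0.002]
```

```bash
python3 -m creep '[{"translation":[2,0,0.3],"angular":[0,0,0],"jaw":0},{"translation":[2,0,0.6],"angular":[0,0,0],"jaw":0},{"translation":[2,0,0.9],"angular":[0,0,0],"jaw":0},{"translation":[2,0,1.1],"angular":[0,0,0],"jaw":0},{"translation":[2,0,1.3],"angular":[0,0,0],"jaw":0},{"translation":[2,0,1.5],"angular":[0,0,0],"jaw":0},{"translation":[2,0,1.7],"angular":[0,0,0],"jaw":0},{"translation":[2,0,1.7],"angular":[0,0,0],"jaw":0}]'
```

```text
t: 5.4
ee_pos: [599.2, 171.5, 180.0]
orientation: [-2.13, -2.31, 0.0]
ft_force: [0.6, 0.2, -0.2]
width: 0.4
grasp_force: 0.0
```

```bash
python3 -m creep '[{"translation":[0,0,0.2],"angular":[0,0,0],"jaw":0},{"translation":[0,0,0.4],"angular":[0,0,0],"jaw":0},{"translation":[0,0,0.6],"angular":[0,0,0],"jaw":0},{"translation":[0,0,0.8],"angular":[0,0,0],"jaw":0},{"translation":[0,0,1.0],"angular":[0,0,0],"jaw":0},{"translation":[0,0,1.2],"angular":[0,0,0],"jaw":0},{"translation":[0,0,1.2],"angular":[0,0,0],"jaw":0},{"translation":[0,0,1.2],"angular":[0,0,0],"jaw":0}]'
```

```text
t: 6.4
ee_pos: [599.2, 171.4, 178.8]
orientation: [2.13, 2.31, 0.0]
ft_force: [0.8, -0.9, 0.0]
width: -0.1
grasp_force: 0.0
```

```bash
python3 -m creep '[{"translation":[0,0,0.2],"angular":[0,0,0],"jaw":0},{"translation":[0,0,0.4],"angular":[0,0,0],"jaw":0},{"translation":[0,0,0.6],"angular":[0,0,0],"jaw":0},{"translation":[0,0,0.8],"angular":[0,0,0],"jaw":0},{"translation":[0,0,1.0],"angular":[0,0,0],"jaw":0},{"translation":[0,0,1.2],"angular":[0,0,0],"jaw":0},{"translation":[0,0,1.2],"angular":[0,0,0],"jaw":0},{"translation":[0,0,1.2],"angular":[0,0,0],"jaw":0}]'
```

```text
t: 7.4
ee_pos: [599.2, 171.4, 177.6]
orientation: [-2.13, -2.31, 0.0]
ft_force: [-1.5, -0.1, -0.6]
width: 0.5
grasp_force: 0.0
```

```bash
python3 -m creep '[{"translation":[0,0,0.2],"angular":[0,0,0],"jaw":0},{"translation":[0,0,0.4],"angular":[0,0,0],"jaw":0},{"translation":[0,0,0.6],"angular":[0,0,0],"jaw":0},{"translation":[0,0,0.8],"angular":[0,0,0],"jaw":0},{"translation":[0,0,1.0],"angular":[0,0,0],"jaw":0},{"translation":[0,0,1.2],"angular":[0,0,0],"jaw":0},{"translation":[0,0,1.2],"angular":[0,0,0],"jaw":0},{"translation":[0,0,1.2],"angular":[0,0,0],"jaw":0}]'
```

```text
t: 8.4
ee_pos: [599.2, 171.4, 176.4]
orientation: [2.13, 2.31, 0.0]
ft_force: [0.8, 0.2, -0.2]
width: 0.4
grasp_force: 0.0
```

```bash
python3 -m creep '[{"translation":[0,0,0.2],"angular":[0,0,0],"jaw":0},{"translation":[0,0,0.4],"angular":[0,0,0],"jaw":0},{"translation":[0,0,0.6],"angular":[0,0,0],"jaw":0},{"translation":[0,0,0.8],"angular":[0,0,0],"jaw":0},{"translation":[0,0,1.0],"angular":[0,0,0],"jaw":0},{"translation":[0,0,1.2],"angular":[0,0,0],"jaw":0},{"translation":[0,0,1.2],"angular":[0,0,0],"jaw":0},{"translation":[0,0,1.2],"angular":[0,0,0],"jaw":0}]'; python3 -c "
from h import *
snap('side','s2.png');b=cv2.imread('pics/s2.png');cv2.imwrite('pics/c2.png',cv2.resize(b[140:215,240:325],None,fx=7,fy=7,interpolation=cv2.INTER_CUBIC))"
```

```text
t: 9.4
ee_pos: [599.4, 171.5, 175.4]
orientation: [2.129, 2.309, 0.001]
ft_force: [0.7, -0.3, 2.1]
width: 0.4
grasp_force: 1.1
```

View pics/c2.png

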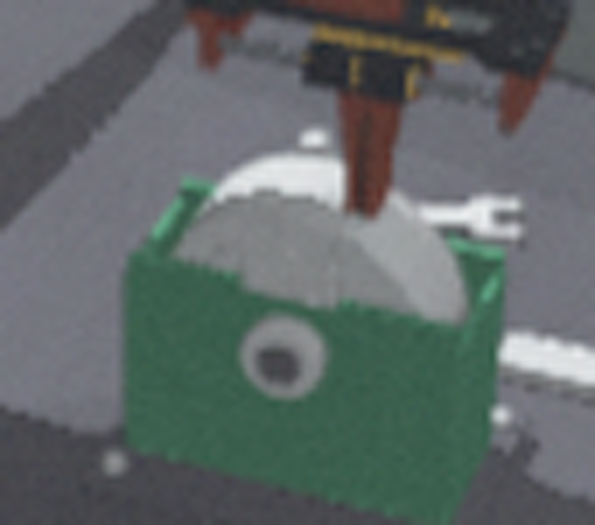

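The fingers touch the rim at 2 N, with the tip at z 175.4. The slot is still hidden. First stroke toward −x.

```bash
python3 -m creep '[{"translation":[0,-6,-0.8],"angular":[0,0,0],"jaw":0},{"translation":[0,-12,-1.5],"angular":[0,0,0],"jaw":0},{"translation":[0,-18,-1.6],"angular":[0,0,0],"jaw":0},{"translation":[0,-24,-1.7],"angular":[0,0,0],"jaw":0},{"translation":[0,-30,-1.7],"angular":[0,0,0],"jaw":0},{"translation":[0,-36,-1.7],"angular":[0,0,0],"jaw":0},{"translation":[0,-42,-1.4],"angular":[0,0,0],"jaw":0},{"translation":[0,-45,-1.0],"angular":[0,0,0],"jaw":0}]'; python3 -c "
from h import *
snap('side','s3.png')
to(575,169.5,175,1.65)
def d(a,b):
  A=cv2.imread(a,0)[145:215,245:320].astype(int);B=cv2.imread(b,0)[145:215,245:320].astype(int);return abs(A-B).mean()
print(d('pics/s2.png','pics/s3.png'))"
```

```text
t: 10.45
ee_pos: [553.5, 167.7, 175.8]
orientation: [-2.129, -2.309, 0.001]
ft_force: [-0.0, 0.5, 0.8]
width: 0.4
grasp_force: 0.2
t 10.5 pos [553.3 167.6 175.7] F [-1.27  0.9   1.48] w 0.2 trans [ 0.1 21.8  0.7] ang [-0.001  0.     0.002]
8.914857142857143
```

```bash
python3 -m creep '[{"translation":[0,0,-4],"angular":[0,0,0],"jaw":0},{"translation":[0,22,-6],"angular":[0,0,0],"jaw":0},{"translation":[0,45,-4],"angular":[0,0,0],"jaw":0},{"translation":[0,45,-1],"angular":[0,0,0],"jaw":0},{"translation":[0,45,0],"angular":[0,0,0],"jaw":0},{"translation":[0,45,0.5],"angular":[0,0,0],"jaw":0},{"translation":[0,45,0.9],"angular":[0,0,0],"jaw":0},{"translation":[0,45,1.2],"angular":[0,0,0],"jaw":0}]'
```

```text
t: 11.5
ee_pos: [599.0, 171.5, 175.1]
orientation: [2.13, 2.31, 0.0]
ft_force: [0.4, 0.2, -0.1]
width: 0.3
grasp_force: 0.0
```

```bash
python3 -m creep '[{"translation":[0,-3,0.1],"angular":[0,0,0],"jaw":0},{"translation":[0,-9,-0.9],"angular":[0,0,0],"jaw":0},{"translation":[0,-16,-1.3],"angular":[0,0,0],"jaw":0},{"translation":[0,-23,-1.4],"angular":[0,0,0],"jaw":0},{"translation":[0,-30,-1.5],"angular":[0,0,0],"jaw":0},{"translation":[0,-37,-1.5],"angular":[0,0,0],"jaw":0},{"translation":[0,-43,-1.0],"angular":[0,0,0],"jaw":0},{"translation":[0,-46,-0.5],"angular":[0,0,0],"jaw":0}]'; python3 -c "
from h import *
snap('side','s4.png')
to(575,169.5,175,1.65)"
```

```text
t: 12.5
ee_pos: [552.8, 168.0, 176.4]
orientation: [-2.13, -2.31, -0.001]
ft_force: [-2.1, 0.5, 7.4]
width: 0.5
grasp_force: 3.4
t 12.55 pos [552.4 168.  176.3] F [-2.79  0.25  9.28] w 0.5 trans [-0.3 22.7  1.3] ang [-0.    -0.     0.002]
```

```bash
python3 -m creep '[{"translation":[0,0,-4],"angular":[0,0,0],"jaw":0},{"translation":[0,23,-6],"angular":[0,0,0],"jaw":0},{"translation":[0,46,-5],"angular":[0,0,0],"jaw":0},{"translation":[0,46,-2],"angular":[0,0,0],"jaw":0},{"translation":[0,46,-1],"angular":[0,0,0],"jaw":0},{"translation":[0,46,-0.4],"angular":[0,0,0],"jaw":0},{"translation":[0,46,0],"angular":[0,0,0],"jaw":0},{"translation":[0,46,0.3],"angular":[0,0,0],"jaw":0}]'
```

```text
t: 13.55
ee_pos: [600.9, 171.6, 177.6]
orientation: [2.127, 2.307, 0.007]
ft_force: [2.8, -0.7, 12.4]
width: 0.4
grasp_force: 6.5
```

```bash
python3 -c "
from h import *
snap('side','s5.png');b=cv2.imread('pics/s5.png');cv2.imwrite('pics/c5.png',cv2.resize(b[145:205,250:320],None,fx=8,fy=8,interpolation=cv2.INTER_CUBIC))"
```

```text
(no output)
```

View pics/c5.png

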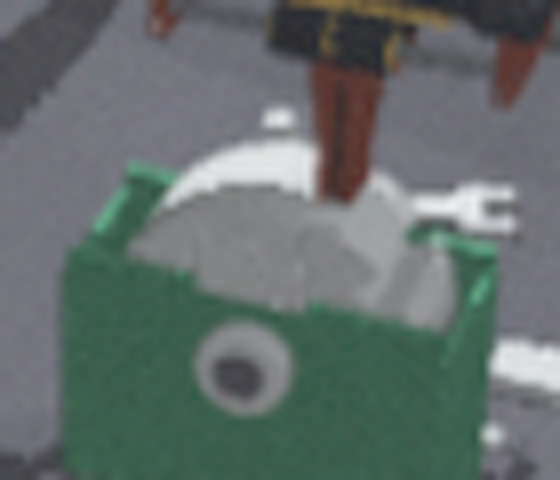

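A darker band is on the +x flank at crop (400,285), which is about (300,181) in the side image. It is probably the slot, so I'll compute its angle.

```bash
cat >> h.py <<'E'
S=np.array([575,169.5,0]);sy=0.08
def wp(phi,y,r=78):
    x=r*np.sin(phi);z=105+r*np.cos(phi);c,s=np.cos(sy),np.sin(sy)
    return S+[c*x-s*y,s*x+c*y,z]
E
python3 - <<'E'
from h import *
for p in range(0,100,10):
    q=np.array([proj('side',wp(np.radians(p),y,75+3*(p<200))) for y in(-28,0,28)]);print(p,((q-[250,145])*8).round().tolist())
b=cv2.imread('pics/s5.png',0).astype(int);b3=cv2.imread('pics/s2.png',0).astype(int)
for y in (0,-12,12):
  print(y,[int(b[int(round(q[1])),int(round(q[0]))]) for q in [proj('side',wp(np.radians(p),y)) for p in range(20,90,4)]])
E
```

```text
0 [[264.0, 196.0], [285.0, 164.0], [305.0, 132.0]]
10 [[293.0, 205.0], [313.0, 172.0], [333.0, 140.0]]
20 [[321.0, 218.0], [341.0, 185.0], [361.0, 153.0]]
30 [[347.0, 235.0], [367.0, 202.0], [386.0, 169.0]]
40 [[370.0, 255.0], [389.0, 221.0], [409.0, 189.0]]
50 [[389.0, 277.0], [409.0, 244.0], [428.0, 211.0]]
60 [[405.0, 302.0], [424.0, 268.0], [443.0, 235.0]]
70 [[416.0, 327.0], [434.0, 293.0], [453.0, 260.0]]
80 [[421.0, 353.0], [440.0, 318.0], [458.0, 285.0]]
90 [[422.0, 377.0], [441.0, 343.0], [459.0, 309.0]]
0 [64, 105, 157, 160, 160, 160, 135, 113, 130, 132, 144, 149, 148, 148, 129, 117, 98, 86]
-12 [106, 146, 160, 158, 162, 160, 155, 134, 133, 129, 142, 152, 150, 147, 132, 84, 79, 80]
12 [69, 87, 174, 158, 176, 176, 158, 90, 109, 124, 157, 149, 150, 146, 126, 118, 106, 96]
```

```bash
python3 -m creep '[{"translation":[0,-4,-1.2],"angular":[0,0,0],"jaw":0},{"translation":[0,-9,-1.9],"angular":[0,0,0],"jaw":0},{"translation":[0,-14,-2.5],"angular":[0,0,0],"jaw":0},{"translation":[0,-19,-3],"angular":[0,0,0],"jaw":0},{"translation":[0,-23,-3.3],"angular":[0,0,0],"jaw":0},{"translation":[0,-25,-3.5],"angular":[0,0,0],"jaw":0},{"translation":[0,-25,-3.5],"angular":[0,0,0],"jaw":0},{"translation":[0,-25,-3.5],"angular":[0,0,0],"jaw":0}]'
cat >> h.py <<'E'
def prof(f):
    snap('side',f);b=cv2.GaussianBlur(cv2.imread('pics/'+f,0),(3,3),0).astype(np.float32)
    P=range(-24,90,4)
    for y in(-22,-12,0,12,22):
        q=np.array([proj('side',wp(np.radians(p),y,76)) for p in P],np.float32)
        print(y,' '.join('%d:%d'%(p,v) for p,v in zip(P,cv2.remap(b,q[:,:1],q[:,1:],1)[:,0])))
E
python3 -c "
from h import *
to(575,169.5,182,1.65);prof('s6.png')"
```

```text
t: 14.6
ee_pos: [575.5, 169.7, 181.3]
orientation: [2.128, 2.308, 0.006]
ft_force: [0.2, -0.6, 14.7]
width: 0.6
grasp_force: 7.7
t 14.6 pos [575.5 169.7 181.3] F [ 0.2  -0.56 14.65] w 0.6 trans [-0.1 -0.5 -0.7] ang [ 0.005 -0.001  0.002]
-22 -24:146 -20:144 -16:134 -12:133 -8:135 -4:134 0:133 4:137 8:146 12:152 16:155 20:153 24:150 28:152 32:150 36:129 40:134 44:151 48:155 52:153 56:152 60:150 64:145 68:133 72:111 76:90 80:83 84:82 88:82
-12 -24:192 -20:182 -16:179 -12:177 -8:153 -4:118 0:107 4:117 8:139 12:151 16:156 20:156 24:152 28:152 32:151 36:129 40:135 44:155 48:158 52:155 56:153 60:152 64:149 68:145 72:137 76:116 80:94 84:84 88:82
0 -24:216 -20:219 -16:220 -12:191 -8:118 -4:69 0:65 4:90 8:133 12:151 16:156 20:156 24:154 28:162 32:169 36:141 40:137 44:154 48:157 52:155 56:154 60:152 64:149 68:145 72:141 76:132 80:117 84:99 88:87
12 -24:206 -20:211 -16:200 -12:139 -8:73 -4:59 0:67 4:92 8:152 12:178 16:180 20:180 24:173 28:161 32:182 36:187 40:167 44:161 48:158 52:155 56:153 60:149 64:145 68:139 72:134 76:125 80:116 84:107 88:99
22 -24:168 -20:172 -16:145 -12:88 -8:58 -4:61 0:72 4:116 8:176 12:197 16:193 20:187 24:174 28:135 32:135 36:157 40:171 44:174 48:164 52:148 56:145 60:142 64:130 68:120 72:114 76:107 80:104 84:102 88:98
```

The slot now shows at about 37° on the +x side, moving with the fingers as intended.

```bash
python3 -m creep '[{"translation":[0,-4,-1.3],"angular":[0,0,0],"jaw":0},{"translation":[0,-8,-1.1],"angular":[0,0,0],"jaw":0},{"translation":[0,-12,-0.6],"angular":[0,0,0],"jaw":0},{"translation":[0,-16,0.1],"angular":[0,0,0],"jaw":0},{"translation":[0,-19,0.7],"angular":[0,0,0],"jaw":0},{"translation":[0,-22,1.2],"angular":[0,0,0],"jaw":0},{"translation":[0,-22,1.2],"angular":[0,0,0],"jaw":0},{"translation":[0,-22,1.2],"angular":[0,0,0],"jaw":0}]'
python3 -c "
from h import *
to(575,169.5,182,1.65);prof('s7.png')" | cut -c1-400
```

```text
t: 15.65
ee_pos: [551.9, 167.9, 179.5]
orientation: [2.129, 2.309, 0.002]
ft_force: [-3.7, 0.5, 17.7]
width: 0.4
grasp_force: 8.8
t 15.65 pos [551.9 167.9 179.5] F [-3.67  0.54 17.75] w 0.4 trans [-0.3 23.1 -2.5] ang [ 0.001 -0.001  0.002]
-22 -24:131 -20:129 -16:128 -12:128 -8:133 -4:142 0:147 4:147 8:142 12:144 16:147 20:138 24:147 28:157 32:156 36:156 40:156 44:156 48:154 52:153 56:151 60:148 64:145 68:134 72:109 76:89 80:82 84:80 88:81
-12 -24:156 -20:134 -16:113 -12:114 -8:131 -4:145 0:149 4:147 8:140 12:141 16:147 20:140 24:151 28:160 32:159 36:158 40:160 44:158 48:156 52:154 56:152 60:149 64:148 68:145 72:138 76:116 80:94 84:84 88:81
0 -24:115 -20:81 -16:74 -12:98 -8:130 -4:144 0:148 4:147 8:140 12:138 16:144 20:141 24:150 28:160 32:161 36:160 40:160 44:158 48:156 52:155 56:153 60:150 64:147 68:143 72:138 76:128 80:115 84:99 88:89
12 -24:63 -20:64 -16:75 -12:114 -8:154 -4:162 0:172 4:174 8:149 12:134 16:133 20:142 24:160 28:165 32:165 36:164 40:164 44:161 48:155 52:153 56:151 60:144 64:138 68:128 72:123 76:116 80:107 84:102 88:97
22 -24:61 -20:66 -16:93 -12:156 -8:186 -4:191 0:199 4:195 8:160 12:134 16:135 20:152 24:170 28:173 32:170 36:161 40:165 44:175 48:162 52:140 56:140 60:133 64:115 68:105 72:100 76:97 80:95 84:93 88:93
```

```bash
python3 -m creep '[{"translation":[0,0,-1.5],"angular":[0,0,0],"jaw":0},{"translation":[0,0,-3],"angular":[0,0,0],"jaw":0},{"translation":[0,0,-6],"angular":[0,0,0],"jaw":0},{"translation":[0,10,-10],"angular":[0,0,0],"jaw":0},{"translation":[0,20,-10],"angular":[0,0,0],"jaw":0},{"translation":[0,25,-9],"angular":[0,0,0],"jaw":0},{"translation":[0,25,-8],"angular":[0,0,0],"jaw":0},{"translation":[0,25,-8],"angular":[0,0,0],"jaw":0}]'
python3 -c "
from h import *
to(575,169.5,182,1.65);prof('s8.png');b=cv2.imread('pics/s8.png');cv2.imwrite('pics/c8.png',cv2.resize(b[145:205,250:320],None,fx=8,fy=8,interpolation=cv2.INTER_CUBIC))" | cut -c1-330
```

```text
t: 16.7
ee_pos: [576.9, 169.5, 185.0]
orientation: [-2.129, -2.309, 0.001]
ft_force: [0.1, -0.6, 0.1]
width: 0.4
grasp_force: 0.0
t 16.7 pos [576.9 169.5 185. ] F [ 0.1  -0.6   0.05] w 0.4 trans [ 0.1 -1.9  3. ] ang [-0.001  0.     0.002]
-22 -24:130 -20:130 -16:133 -12:134 -8:135 -4:135 0:137 4:138 8:138 12:142 16:147 20:139 24:150 28:158 32:157 36:157 40:157 44:156 48:154 52:152 56:152 60:149 64:146 68:134 72:110 76:89 80:82 84:82 88:82
-12 -24:169 -20:176 -16:178 -12:179 -8:172 -4:150 0:131 4:131 8:134 12:140 16:146 20:139 24:151 28:159 32:160 36:160 40:160 44:159 48:156 52:154 56:152 60:150 64:148 68:144 72:137 76:116 80:95 84:84 88:83
0 -24:218 -20:220 -16:219 -12:211 -8:160 -4:96 0:78 4:93 8:123 12:138 16:146 20:145 24:152 28:159 32:161 36:160 40:160 44:158 48:155 52:154 56:152 60:149 64:147 68:143 72:139 76:129 80:115 84:98 88:89
12 -24:217 -20:220 -16:217 -12:167 -8:86 -4:59 0:66 4:88 8:121 12:131 16:133 20:151 24:171 28:181 32:178 36:168 40:166 44:162 48:155 52:152 56:150 60:142 64:137 68:127 72:123 76:116 80:108 84:102 88:96
22 -24:188 -20:191 -16:171 -12:104 -8:62 -4:61 0:69 4:101 8:133 12:131 16:135 20:154 24:174 28:180 32:174 36:162 40:166 44:178 48:164 52:140 56:139 60:131 64:114 68:104 72:99 76:96 80:95 84:95 88:94
```

View pics/c8.png

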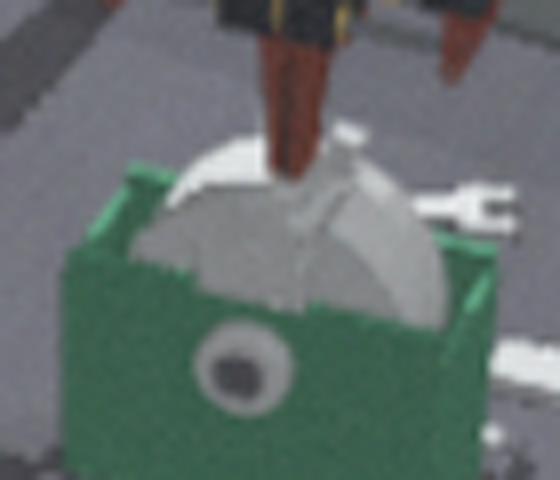

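The slot shows near the top on the +x side: its right wall runs from crop (320,228) to (355,170), and its centre is at about 14°.

```bash
python3 -m creep '[{"translation":[0,-4,0],"angular":[0,0,0],"jaw":0},{"translation":[0,-8,1],"angular":[0,0,0],"jaw":0},{"translation":[0,-8,2],"angular":[0,0,0],"jaw":0},{"translation":[0,-8,2.6],"angular":[0,0,0],"jaw":0},{"translation":[0,-8,3.1],"angular":[0,0,0],"jaw":0},{"translation":[0,-8,3.5],"angular":[0,0,0],"jaw":0},{"translation":[0,-8,3.9],"angular":[0,0,0],"jaw":0},{"translation":[0,-8,4.2],"angular":[0,0,0],"jaw":0}]'
```

```text
t: 17.75
ee_pos: [570.4, 169.2, 182.5]
orientation: [2.129, 2.309, 0.003]
ft_force: [0.1, -1.8, 9.3]
width: 0.3
grasp_force: 4.6
```

```bash
python3 -m creep '[{"translation":[0,-2,0],"angular":[0,0,0],"jaw":0},{"translation":[0,-4,0.2],"angular":[0,0,0],"jaw":0},{"translation":[0,-7,0.5],"angular":[0,0,0],"jaw":0},{"translation":[0,-10,0.9],"angular":[0,0,0],"jaw":0},{"translation":[0,-12,1.3],"angular":[0,0,0],"jaw":0},{"translation":[0,-13,1.5],"angular":[0,0,0],"jaw":0},{"translation":[0,-13,1.5],"angular":[0,0,0],"jaw":0},{"translation":[0,-13,1.5],"angular":[0,0,0],"jaw":0}]'
python3 -c "
from h import *
to(575,169.5,182,1.65);prof('s9.png');b=cv2.imread('pics/s9.png');cv2.imwrite('pics/c9.png',cv2.resize(b[150:195,260:310],None,fx=12,fy=12,interpolation=cv2.INTER_CUBIC))
for y in (-28,28,-40,40):print(y,[((proj('side',wp(np.radians(p),y,78))-[260,150])*12).round().tolist() for p in (-7,0,7)])" | cut -c1-330
```

```text
t: 18.75
ee_pos: [557.4, 168.2, 181.4]
orientation: [2.129, 2.308, 0.003]
ft_force: [-2.1, -1.2, 11.9]
width: 0.3
grasp_force: 5.7
t 18.75 pos [557.4 168.2 181.4] F [-2.08 -1.23 11.91] w 0.3 trans [-0.1 17.6 -0.5] ang [ 0.003 -0.     0.002]
-22 -24:132 -20:130 -16:131 -12:130 -8:132 -4:138 0:140 4:142 8:143 12:147 16:155 20:155 24:157 28:159 32:159 36:158 40:158 44:158 48:156 52:154 56:152 60:149 64:145 68:133 72:109 76:90 80:82 84:81 88:81
-12 -24:166 -20:157 -16:133 -12:118 -8:121 -4:134 0:139 4:140 8:143 12:147 16:156 20:158 24:159 28:161 32:161 36:160 40:158 44:157 48:156 52:154 56:153 60:150 64:147 68:143 72:135 76:115 80:94 84:83 88:81
0 -24:169 -20:108 -16:74 -12:76 -8:101 -4:131 0:139 4:137 8:137 12:145 16:157 20:159 24:160 28:162 32:162 36:160 40:159 44:157 48:156 52:154 56:152 60:150 64:147 68:141 72:136 76:127 80:113 84:97 88:87
12 -24:92 -20:60 -16:63 -12:76 -8:113 -4:149 0:147 4:141 8:139 12:150 16:178 20:185 24:181 28:179 32:178 36:169 40:162 44:160 48:154 52:151 56:149 60:142 64:137 68:126 72:119 76:113 80:107 84:101 88:95
22 -24:64 -20:61 -16:67 -12:92 -8:155 -4:178 0:151 4:143 8:144 12:158 16:186 20:186 24:181 28:173 32:169 36:161 40:166 44:181 48:162 52:131 56:134 60:130 64:112 68:104 72:98 76:95 80:94 84:93 88:93
-28 [[245.0, 229.0], [276.0, 235.0], [306.0, 243.0]]
28 [[308.0, 133.0], [338.0, 138.0], [367.0, 146.0]]
-40 [[231.0, 251.0], [262.0, 256.0], [293.0, 265.0]]
40 [[321.0, 113.0], [351.0, 118.0], [380.0, 126.0]]
```

View pics/c9.png

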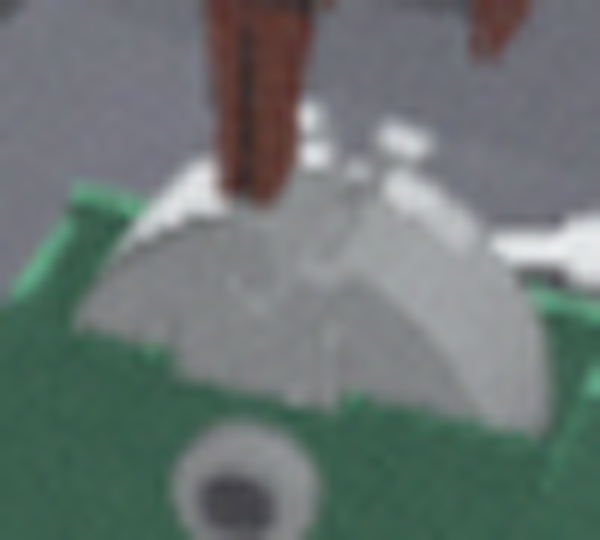

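```bash
python3 -m creep '[{"translation":[0,-1,0.1],"angular":[0,0,0],"jaw":0},{"translation":[0,-2,0.4],"angular":[0,0,0],"jaw":0},{"translation":[0,-3,0.6],"angular":[0,0,0],"jaw":0},{"translation":[0,-4,0.9],"angular":[0,0,0],"jaw":0},{"translation":[0,-5,1.1],"angular":[0,0,0],"jaw":0},{"translation":[0,-6,1.4],"angular":[0,0,0],"jaw":0},{"translation":[0,-6,1.4],"angular":[0,0,0],"jaw":0},{"translation":[0,-6,1.4],"angular":[0,0,0],"jaw":0}]'
python3 -c "
from h import *
to(575,169.5,182,1.65);prof('s10.png')
for y in (-40,-28,28,40):print(y,[((proj('side',S+[x-y*.08,y+x*.08,z])-[260,150])*12).round().tolist() for x,z in ((-25,185),(-10,185),(-6,167),(6,167),(10,185),(25,185))])" | cut -c1-230
```

```text
t: 19.8
ee_pos: [551.3, 167.7, 180.2]
orientation: [2.129, 2.309, 0.003]
ft_force: [-3.8, -0.7, 13.5]
width: 0.2
grasp_force: 7.0
t 19.8 pos [551.3 167.7 180.2] F [-3.8  -0.67 13.45] w 0.2 trans [-0.2 23.7 -1.7] ang [ 0.002 -0.     0.002]
-22 -24:127 -20:130 -16:131 -12:130 -8:135 -4:141 0:142 4:139 8:145 12:153 16:155 20:155 24:157 28:158 32:159 36:159 40:158 44:156 48:155 52:153 56:152 60:151 64:147 68:134 72:110 76:90 80:83 84:82 88:82
-12 -24:151 -20:130 -16:118 -12:121 -8:135 -4:143 0:141 4:136 8:145 12:155 16:158 20:159 24:161 28:161 32:160 36:160 40:160 44:157 48:156 52:154 56:152 60:151 64:148 68:143 72:136 76:116 80:95 84:85 88:82
0 -24:106 -20:79 -16:81 -12:104 -8:132 -4:143 0:141 4:137 8:145 12:157 16:159 20:160 24:160 28:160 32:160 36:160 40:159 44:157 48:155 52:154 56:153 60:150 64:147 68:141 72:135 76:126 80:113 84:98 88:89
12 -24:62 -20:65 -16:77 -12:121 -8:156 -4:150 0:141 4:143 8:164 12:186 16:190 20:179 24:170 28:172 32:170 36:165 40:165 44:161 48:154 52:151 56:148 60:142 64:135 68:124 72:118 76:111 80:106 84:100 88:95
22 -24:64 -20:71 -16:106 -12:170 -8:178 -4:151 0:137 4:148 8:176 12:195 16:194 20:182 24:174 28:173 32:166 36:161 40:175 44:186 48:163 52:129 56:132 60:127 64:110 68:101 72:96 76:94 80:92 84:92 88:92
-40 [[181.0, 233.0], [230.0, 243.0], [241.0, 297.0], [279.0, 306.0], [294.0, 258.0], [343.0, 269.0]]
-28 [[196.0, 211.0], [244.0, 222.0], [254.0, 275.0], [293.0, 284.0], [308.0, 236.0], [357.0, 247.0]]
28 [[260.0, 115.0], [307.0, 125.0], [317.0, 178.0], [354.0, 186.0], [370.0, 139.0], [417.0, 149.0]]
40 [[273.0, 95.0], [320.0, 105.0], [330.0, 157.0], [367.0, 166.0], [382.0, 119.0], [430.0, 129.0]]
```

The slot now spans about −5.5° to 8°, so its centre is about 1 mm off the top. I'll lift off.

```bash
python3 -m creep '[{"translation":[0,0,-1.5],"angular":[0,0,0],"jaw":0},{"translation":[0,0,-3],"angular":[0,0,0],"jaw":0},{"translation":[0,0,-6],"angular":[0,0,0],"jaw":0},{"translation":[0,0,-20],"angular":[0,0,0],"jaw":0},{"translation":[0,0,-50],"angular":[0,0,0],"jaw":0.2},{"translation":[-60,0,-50],"angular":[0,0,0],"jaw":0.4},{"translation":[-120,0,-50],"angular":[0,0,0],"jaw":0.5},{"translation":[-180,0,-50],"angular":[0,0,0],"jaw":0.5}]'
python3 -c "
from h import *
prof('s11.png');a=snap('top','t11.png')
b=cv2.imread('pics/s11.png')
f=lambda i,x,y,w,h,k:cv2.resize(i[y:y+h,x:x+w],(w*k,h*k),interpolation=cv2.INTER_CUBIC)
cv2.imwrite('pics/c11.png',np.hstack([f(a[:,:,::-1],170,150,50,70,8),f(b,260,145,50,70,8)]))
to(520,-219,100,1.2)
for y in (-28,0,28):print(y,[((proj('side',wp(np.radians(p),y,78))-[260,145])*8).round().tolist() for p in (-7,0,7)],[((proj('top',wp(np.radians(p),y,78))-[170,150])*8).round().tolist() for p in (-7,0,7)])" | cut -c1-260
```

```text
t: 20.85
ee_pos: [565.3, -13.5, 229.5]
orientation: [2.128, 2.31, 0.001]
ft_force: [0.3, 0.6, 0.5]
width: 37.3
grasp_force: 0.0
-22 -24:216 -20:223 -16:208 -12:140 -8:88 -4:92 0:126 4:143 8:174 12:206 16:206 20:194 24:189 28:188 32:175 36:168 40:166 44:158 48:154 52:152 56:151 60:149 64:145 68:142 72:130 76:106 80:86 84:81 88:82
-12 -24:216 -20:203 -16:149 -12:87 -8:73 -4:92 0:126 4:140 8:176 12:209 16:211 20:202 24:194 28:190 32:177 36:171 40:168 44:160 48:154 52:153 56:151 60:149 64:146 68:143 72:139 76:131 80:116 84:93 88:82
0 -24:144 -20:111 -16:78 -12:68 -8:71 -4:93 0:128 4:139 8:174 12:207 16:211 20:202 24:195 28:191 32:179 36:170 40:167 44:159 48:154 52:153 56:152 60:149 64:146 68:140 72:136 76:128 80:121 84:119 88:109
12 -24:111 -20:89 -16:69 -12:66 -8:68 -4:91 0:126 4:146 8:182 12:208 16:210 20:202 24:194 28:190 32:178 36:170 40:169 44:161 48:152 52:149 56:147 60:141 64:135 68:124 72:118 76:112 80:109 84:110 88:115
22 -24:110 -20:72 -16:60 -12:61 -8:66 -4:92 0:124 4:147 8:178 12:196 16:195 20:185 24:178 28:173 32:164 36:159 40:173 44:184 48:161 52:129 56:130 60:126 64:109 68:101 72:96 76:92 80:93 84:99 88:108
t 20.95 pos [565.5 -16.7 229.4] F [-0.    0.91  0.27] w 42.8 trans [-198.1  -60.9  129.6] ang [0.002 0.001 0.447]
-28 [[163.0, 193.0], [184.0, 196.0], [204.0, 202.0]] [[269.0, 279.0], [266.0, 250.0], [263.0, 222.0]]
0 [[185.0, 160.0], [205.0, 164.0], [225.0, 169.0]] [[183.0, 289.0], [180.0, 260.0], [177.0, 232.0]]
28 [[205.0, 129.0], [225.0, 132.0], [245.0, 137.0]] [[96.0, 299.0], [94.0, 270.0], [91.0, 242.0]]
```

View pics/c11.png

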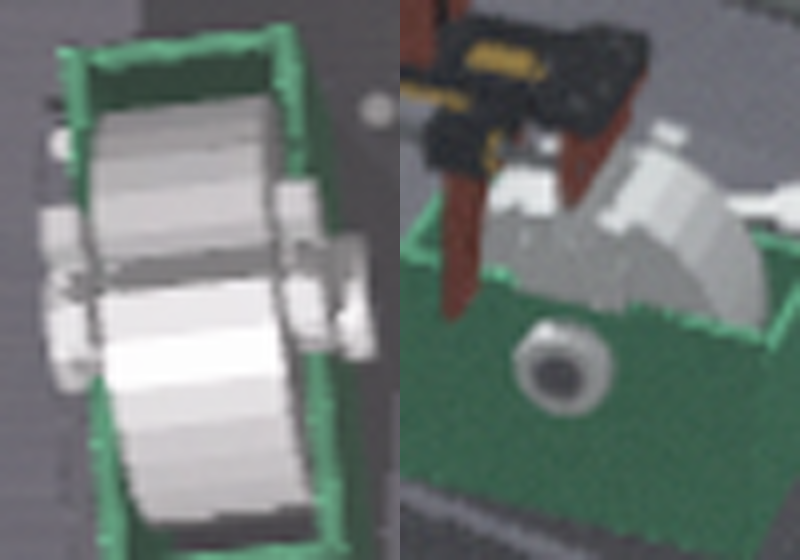

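In the top view the slot band (centre about crop (188,270)) lines up with both lug notches, (75,280) and (315,260). The slot is at the top with the fingers off, so now the key.

```bash
python3 -m creep '[{"translation":[-50,-15,0],"angular":[0,0,0.11],"jaw":0.6},{"translation":[-100,-31,0],"angular":[0,0,0.22],"jaw":0.6},{"translation":[-150,-46,20],"angular":[0,0,0.33],"jaw":0.6},{"translation":[-198.1,-60.9,50],"angular":[0,0,0.447],"jaw":0.6},{"translation":[-198.1,-60.9,90],"angular":[0,0,0.447],"jaw":0.6},{"translation":[-198.1,-60.9,130],"angular":[0,0,0.447],"jaw":0.6},{"translation":[-198.1,-60.9,130],"angular":[0,0,0.447],"jaw":0.6},{"translation":[-198.1,-60.9,130],"angular":[0,0,0.447],"jaw":0.6}]'
python3 -c "
from h import *
to(520,-219,32,1.2)
b=snap('side','s12.png')
p=[proj('side',[520,-219,60]),proj('side',ctrl.get_obs()['ee_pos'])];print(p)
cv2.imwrite('pics/c12.png',cv2.resize(b[215:295,185:265],None,fx=7,fy=7,interpolation=cv2.INTER_CUBIC)[:,:,::-1])"
```

```text
t: 21.95
ee_pos: [521.4, -214.2, 99.8]
orientation: [2.587, 1.78, 0.001]
ft_force: [-0.5, -0.2, 0.9]
width: 52.9
grasp_force: 0.0
t 21.95 pos [ 521.4 -214.2   99.8] F [-0.46 -0.2   0.95] w 52.9 trans [-5.   0.3 67.8] ang [ 0.002 -0.     0.005]
[array([218.47712934, 254.61641731]), array([218.98611146, 244.67889382])]
```

View pics/c12.png

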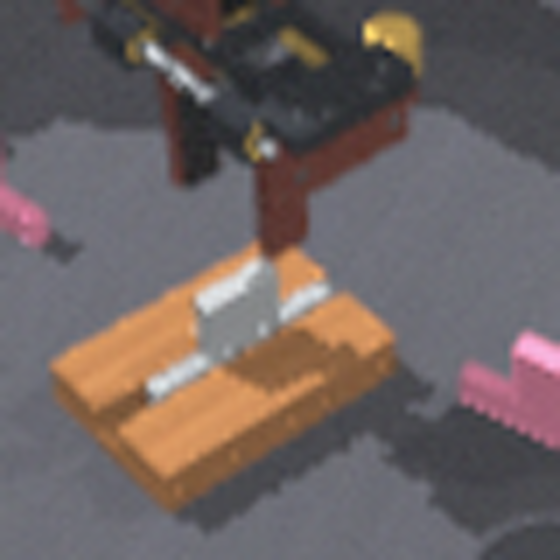

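The tab top is at crop (235,285), which is (218.6,255.7) against the predicted (218.5,254.6), so the position is good. I'll descend and grip.

```bash
python3 -m creep '[{"translation":[-5,0.3,15],"angular":[0,0,0],"jaw":0.6},{"translation":[-5,0.3,35],"angular":[0,0,0],"jaw":0.6},{"translation":[-5,0.3,55],"angular":[0,0,0],"jaw":0.6},{"translation":[-5,0.3,64],"angular":[0,0,0],"jaw":0.6},{"translation":[-5,0.3,67],"angular":[0,0,0],"jaw":0.4},{"translation":[-5,0.3,67],"angular":[0,0,0],"jaw":0.2},{"translation":[-5,0.3,67],"angular":[0,0,0],"jaw":0},{"translation":[-5,0.3,67],"angular":[0,0,0],"jaw":0}]'
python3 -m creep '[{"translation":[0,0,0],"angular":[0,0,0],"jaw":0},{"translation":[0,0,0],"angular":[0,0,0],"jaw":0},{"translation":[0,0,0],"angular":[0,0,0],"jaw":0},{"translation":[0,0,-3],"angular":[0,0,0],"jaw":0},{"translation":[0,0,-10],"angular":[0,0,0],"jaw":0},{"translation":[0,0,-20],"angular":[0,0,0],"jaw":0},{"translation":[0,0,-35],"angular":[0,0,0],"jaw":0},{"translation":[0,0,-60],"angular":[0,0,0],"jaw":0}]'
```

```text
t: 23.0
ee_pos: [519.1, -219.2, 31.9]
orientation: [2.588, 1.78, 0.001]
ft_force: [0.3, -0.1, -0.4]
width: 15.9
grasp_force: 0.0
t: 24.0
ee_pos: [517.1, -218.4, 91.4]
orientation: [-2.586, -1.779, 0.003]
ft_force: [0.8, 0.4, -2.1]
width: 11.9
grasp_force: 30.0
```

```bash
python3 -c "
from h import *
to(575,169.5,235,1.65)"
```

```text
t 24.0 pos [ 517.1 -218.4   91.4] F [ 0.77  0.42 -2.13] w 11.9 trans [ 383.   -85.2 -143.2] ang [-0.004 -0.001 -0.445]
```

```bash
python3 -m creep '[{"translation":[20,-5,-50],"angular":[0,0,-0.04],"jaw":0},{"translation":[60,-14,-95],"angular":[0,0,-0.1],"jaw":0},{"translation":[115,-27,-125],"angular":[0,0,-0.16],"jaw":0},{"translation":[175,-40,-143],"angular":[0,0,-0.22],"jaw":0},{"translation":[235,-54,-143],"angular":[0,0,-0.29],"jaw":0},{"translation":[290,-67,-143],"angular":[0,0,-0.35],"jaw":0},{"translation":[340,-78,-143],"angular":[0,0,-0.4],"jaw":0},{"translation":[382,-88,-143],"angular":[0,0,-0.447],"jaw":0}]'
python3 -m creep '[{"translation":[0,0,0],"angular":[0,0,0],"jaw":0},{"translation":[0,0,0],"angular":[0,0,0],"jaw":0},{"translation":[0,0,5],"angular":[0,0,0],"jaw":0},{"translation":[0,0,10],"angular":[0,0,0],"jaw":0},{"translation":[0,0,15],"angular":[0,0,0],"jaw":0},{"translation":[0,0,18],"angular":[0,0,0],"jaw":0},{"translation":[0,0,18],"angular":[0,0,0],"jaw":0},{"translation":[0,0,18],"angular":[0,0,0],"jaw":0}]'
python3 -c "
from h import *
to(575,169.5,215,1.65)
b=snap('side','s13.png');cv2.imwrite('pics/c13.png',cv2.resize(b[135:205,245:315],None,fx=8,fy=8,interpolation=cv2.INTER_CUBIC)[:,:,::-1])"
```

```text
t: 25.0
ee_pos: [572.1, 170.9, 234.6]
orientation: [-2.126, -2.312, 0.003]
ft_force: [0.8, -0.8, -2.1]
width: 11.9
grasp_force: 30.0
t: 26.0
ee_pos: [573.4, 169.2, 216.4]
orientation: [2.13, 2.31, 0.0]
ft_force: [-0.7, 0.6, -2.7]
width: 11.7
grasp_force: 30.0
t 26.0 pos [573.4 169.2 216.4] F [-0.68  0.64 -2.67] w 11.7 trans [0.2 1.6 1.4] ang [ 0.    -0.     0.002]
```

View pics/c13.png

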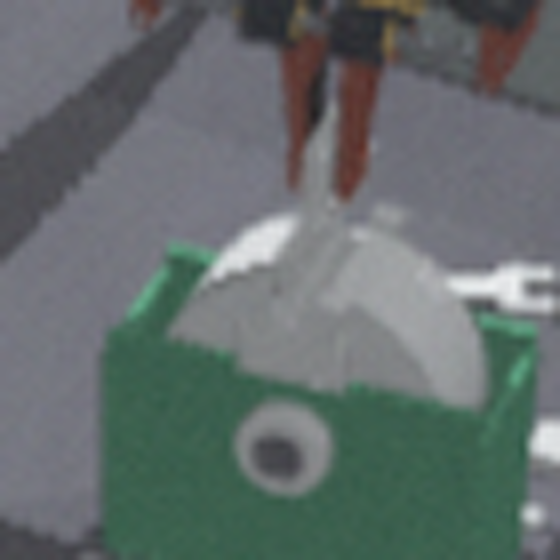

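The key bar hangs along the axle over the slot and notches (crop (280,310) to (330,215)). I'll lower it with force checks.

```bash
python3 -m creep '[{"translation":[0,1.6,0],"angular":[0,0,0],"jaw":0},{"translation":[0,1.6,3],"angular":[0,0,0],"jaw":0},{"translation":[0,1.6,6],"angular":[0,0,0],"jaw":0},{"translation":[0,1.6,8],"angular":[0,0,0],"jaw":0},{"translation":[0,1.6,10],"angular":[0,0,0],"jaw":0},{"translation":[0,1.6,12],"angular":[0,0,0],"jaw":0},{"translation":[0,1.6,14],"angular":[0,0,0],"jaw":0},{"translation":[0,1.6,14],"angular":[0,0,0],"jaw":0}]'
```

```text
t: 27.05
ee_pos: [574.8, 169.2, 202.2]
orientation: [-2.13, -2.309, 0.0]
ft_force: [0.2, -0.0, -1.7]
width: 11.9
grasp_force: 30.0
```

No contact. The underside is at about 178. Continuing down.

```bash
python3 -m creep '[{"translation":[0,0,2],"angular":[0,0,0],"jaw":0},{"translation":[0,0,4],"angular":[0,0,0],"jaw":0},{"translation":[0,0,5.5],"angular":[0,0,0],"jaw":0},{"translation":[0,0,7],"angular":[0,0,0],"jaw":0},{"translation":[0,0,8],"angular":[0,0,0],"jaw":0},{"translation":[0,0,9],"angular":[0,0,0],"jaw":0},{"translation":[0,0,10],"angular":[0,0,0],"jaw":0},{"translation":[0,0,10],"angular":[0,0,0],"jaw":0}]'
```

```text
t: 28.05
ee_pos: [575.0, 169.2, 192.3]
orientation: [2.13, 2.31, 0.0]
ft_force: [0.3, 0.3, -1.7]
width: 11.7
grasp_force: 30.0
```

```bash
python3 -m creep '[{"translation":[0,0,0.4],"angular":[0,0,0],"jaw":0},{"translation":[0,0,0.8],"angular":[0,0,0],"jaw":0},{"translation":[0,0,1.2],"angular":[0,0,0],"jaw":0},{"translation":[0,0,1.6],"angular":[0,0,0],"jaw":0},{"translation":[0,0,2],"angular":[0,0,0],"jaw":0},{"translation":[0,0,2.4],"angular":[0,0,0],"jaw":0},{"translation":[0,0,2.6],"angular":[0,0,0],"jaw":0},{"translation":[0,0,2.6],"angular":[0,0,0],"jaw":0}]'
```

```text
t: 29.05
ee_pos: [575.0, 169.2, 190.8]
orientation: [2.13, 2.309, 0.001]
ft_force: [-2.1, -0.4, 7.2]
width: 11.8
grasp_force: 30.0
```

It is seated at the expected height (190.8 against 190.9 predicted). Release and retreat.

```bash
python3 -m creep '[{"translation":[0,0,-0.8],"angular":[0,0,0],"jaw":0.1},{"translation":[0,0,-0.8],"angular":[0,0,0],"jaw":0.3},{"translation":[0,0,-0.8],"angular":[0,0,0],"jaw":0.5},{"translation":[0,0,-0.8],"angular":[0,0,0],"jaw":0.5},{"translation":[0,0,-0.8],"angular":[0,0,0],"jaw":0.5},{"translation":[0,0,-10],"angular":[0,0,0],"jaw":0.5},{"translation":[0,0,-35],"angular":[0,0,0],"jaw":0.5},{"translation":[0,0,-70],"angular":[0,0,0],"jaw":0.5}]'
python3 -m creep '[{"translation":[-50,0,-20],"angular":[0,0,0],"jaw":0.5},{"translation":[-100,0,-20],"angular":[0,0,0],"jaw":0.5},{"translation":[-150,0,-20],"angular":[0,0,0],"jaw":0.5},{"translation":[-200,0,-20],"angular":[0,0,0],"jaw":0.5},{"translation":[-240,0,-20],"angular":[0,0,0],"jaw":0.5},{"translation":[-240,0,-20],"angular":[0,0,0],"jaw":0.5},{"translation":[-240,0,-20],"angular":[0,0,0],"jaw":0.5},{"translation":[-240,0,-20],"angular":[0,0,0],"jaw":0.5}]'
python3 -c "
from h import *
a=snap('top','t14.png');b=snap('side','s14.png')
f=lambda i,x,y,w,h,k:cv2.resize(i[y:y+h,x:x+w],(w*k,h*k),interpolation=cv2.INTER_CUBIC)
cv2.imwrite('pics/c14.png',np.hstack([f(a,170,150,50,70,8),f(b,260,145,50,70,8)])[:,:,::-1])
for n,o in(('top',[170,150]),('side',[260,145])):print(n,[((proj(n,wp(0,y,z-105))-o)*8).round().tolist() for y,z in((-50,185),(-20,219),(20,219),(50,185))])"
```

```text
t: 30.05
ee_pos: [574.4, 169.1, 260.3]
orientation: [-2.129, -2.309, 0.002]
ft_force: [1.6, 0.1, 0.4]
width: 43.8
grasp_force: 0.0
t: 31.05
ee_pos: [594.3, -68.8, 280.0]
orientation: [-2.128, -2.311, -0.0]
ft_force: [1.0, -0.7, -0.5]
width: 43.6
grasp_force: 0.0
top [[333.0, 241.0], [227.0, 228.0], [100.0, 242.0], [25.0, 277.0]]
side [[167.0, 219.0], [193.0, 119.0], [223.0, 73.0], [241.0, 104.0]]
```

View pics/c14.png

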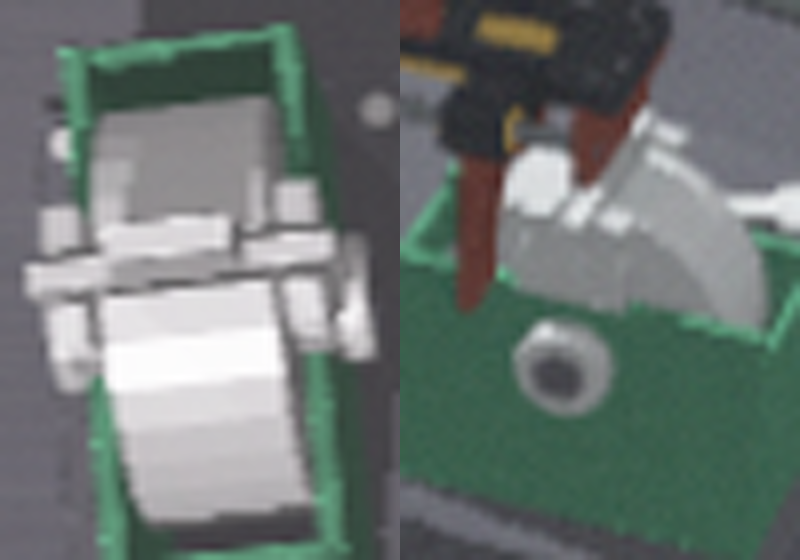

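The bar ends, at crop (333,243) and (28,278), match the predicted home positions (333,241) and (25,277). The key is home and the gripper is clear.

```bash
python3 -c "
from workcell import ctrl
print(ctrl.close_job())"
```

```text
the job is handed in; nothing more can be done
None
```

The slot was stroked to the top, the key is fully home in the notches and slot and released, and the job was handed in at about 31 s; the hand-in call returned no verdict.

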